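# Refit the lock handle of a card chest and lock it

## Robot

A 6-joint arm with a two-finger parallel gripper is mounted at the origin on the work surface. World frame = base frame: x ahead of the robot, y to its left, z up, the work surface at z = 0. Lengths are in mm, angles in rad, forces in N, time in s.
With the tool pointing down it reaches from about 300 to 850 mm from the base axis. Payload 5.4 kg.
Tool frame: the origin (TCP) lies midway between the tips of the shut fingers; the grasp point (between the pads) lies 19 mm behind it; z points along the fingers, y is the line along which they close (so a half turn about z gives the same grasp; the last joint's range is limited). The gripper opens to 85 mm and grips with 20 to 120 N. Pads are 22 mm wide; open, the fingers measure 114 mm over their backs; the gripper's body (76 mm by 85 mm) begins 54 mm behind the grasp point. The pads swing forward as they close: fully open they stand 13 mm farther back than shut.
Start: joints at [0.947, 0.158, 1.597, -0, 1.386, -0.21], TCP at [231.21, 526.448, 231.299] pointing down, gripper open.
Joint ranges: [-2.91, 2.91], [-0.94, 2.29], [0.18, 2.7], [-1.29, 4.43], [0.17, 2.64], [-3, 3]. Speed limits (rad/s): [2.57, 2.57, 3.14, 3.14, 3.14, 3.14].

## Interface

Orientations are given as a unit quaternion [x, y, z, w].
In Python, from station import sensors, optics, workorder gives the robot as it stands.
- The arm moves only by the tool arm_command, never from a script. Its arguments are lists of equal length, an entry for each row: "gripper": the finger opening in cm, from 0 to 8.54; "linear": the shift along the world's x, y, z in cm, a list of three; "rot": the turn, a rotation vector about the world's x, y, z in rad, a list of three. In form: {"gripper": [gripper, ...], "linear": [[dx, dy, dz], ...], "rot": [[rx, ry, rz], ...]}. A call has 1 to 20 rows; each row is the pose to reach, as a shift and turn from the pose commanded when the call began; what a row does not reach only later rows make up. A row lasts 1/10 s, in which the tool goes at most 50 mm and 8.59 degrees, less where a joint would pass 70% of its speed; a pose out of reach is approached as far as the arm can. A call with a gripper value outside its range is refused whole. The fingers move at their own pace and stop on an object; "squeeze" is the grip in N (left out, the last holds). Time passes only in rows, so rows that repeat a pose let the fingers close. It gives the time, the measured TCP pose, the force, the opening and the grip force at its end, in the units of the state.
- sensors.state(): the state, without advancing time (a new reading comes with each control period).
- optics.get_image(name): name is "side" or "top" or "wrist"; returns the picture (400x640x3 uint8, red, green, blue); there is no depth.
- optics.calibration(name): a dict with "vfov" (degrees; the focal length in pixels is half the picture's height over the tangent of half this angle, whatever the lens; pixels are square), "cx", "cy" (the principal point, pixels), "R" (3x3) and "t" (3): a world point X has camera coordinates R X + t. Camera axes: x right, y down, z forward; pixel columns grow to the right and rows downward; lengths in mm; the calibration is good to about 2 mm. A picture is of the moment at which its call begins: read the wrist's pose just before it. calibration takes no time and is no camera call; for the wrist camera it gives the pose at the moment of the call.
- workorder.hand_in(): hands the job in; it is judged then, once.
The state is a dict: "clock": time; "q": joint angles; "joint_velocities": joint speeds; "effort": joint torques, N m; "ee_pos": TCP position; "tool_rot": TCP orientation; "ft_force": force on the tool from outside, world axes, zero at the start; "ft_torque": the same for the moment, N m; "width": finger opening in mm; "grasp_force": force on a finger pad.
Only numpy, scipy, OpenCV 4.12 (cv2) and the standard library are available. Lean on these libraries where they do the work, as an engineer would, in place of code of your own. Each camera call takes 0.05 s, during which the arm holds its last target. There are 200 camera calls.

## Task

The handle of the lock on top of the little grey card chest has come off and lies on the rubber mat. Put it back on the lock spindle: with only a light press, turn it until its slot finds the spindle's flat blade, then stop turning and push it fully home, never forcing the half-seated handle or the blade round. Once it is home, lock the chest by turning the handle clockwise until its bar is in line with the long side of the chest, let go, and leave the other things where they are.

Things in the scene. Friction and masses are not known exactly. Their poses are not given: they have to be found in the camera images.
- handle: Loose steel lock handle, 51 mm tall, about 140 g, standing slot-down on the mat, z up. Origin: centre of its underside. Below, a socket block 38 x 38 mm, 14 mm high, then a round flange 48 mm across from 14 to 19 mm, then the bar. In the underside a slot, 25.6 mm along x (parallel to the bar), 8.6 mm wide, 14 mm deep. It fits either way round.
- handle_bar (a point): Point to grip, in the handle's upright flat bar, 42 mm above the handle's underside, on its axis. The bar is 48 mm long (along the handle's x), 12 mm thick (along y), and reaches from 19 to 51 mm above the underside.
- spindle (a point): Point on the vertical axis of the lock spindle, in the flat top of the round steel boss (56 mm across, 102 mm above the table). Axes as the chest's (y along its long side); they do not turn with the spindle. The handle is home when its underside lies on this face with the blade in its slot. Contact of handle and lock over 30 N before it is home (or over 80 N at any time) damages the blade.
- blade_top (a point): Point on the spindle axis, at the top of its steel blade: 24 mm long, 7 mm thick, 12 mm high above the boss, top and ends rounded (radius 3.5 mm). Its angle is not measured: it was left 0.45 to 1.4 rad anticlockwise (from above) of the chest's y axis. These axes do not turn with it. A handle whose slot is crosswise rests up here; turned with a light press, it drops 12 mm when slot meets blade.
- chest: Fixed grey steel card chest, 180 mm along x, 240 mm along y (long side), 90 mm high; origin: centre of underside. The spindle axis is 20 mm to -x of its centre. The spindle turns stiffly (0.25 N m): a handle pressed with 6 N slides over the blade; a half-entered one that is turned on strains it. Locked: bar in line with the y axis, reached turning clockwise, a stop 0.04 rad beyond.
- mat: Black rubber mat, fixed, 250 x 220 mm, 4 mm thick; origin at the centre of its underside. The handle, the round knob and the label frame lie on it.
- round_knob: Bystander on the mat: a round steel drawer knob, 38 mm across, 32 mm high, origin at its underside.
- label_frame: Bystander on the mat: a flat steel label frame 50 x 24 x 7 mm, origin at its underside.
- stapler: Bystander: black and grey stapler 130 x 34 x 41 mm, at the right of the table.
- mug: Bystander: white mug 90 mm high, 80 mm across, beyond the mat and chest.
- case_stack: Bystander: stack of disc cases 129 x 144 x 59 mm, beyond the mat and chest.
- bottle: Bystander: clear bottle 200 mm high, 66 mm across, beyond the mat and chest.
- screwdriver: Bystander: screwdriver lying at the left of the table.
- tape_roll: Bystander: roll of tape 80 mm across, 25 mm high, at the right of the table.
Things that resemble listed ones, but are neither listed nor needed, are in the scene too. What is shaped like the handle but pink or yellow is not meant.

How it is judged (in metres and radians):
On the way, in this order (a step that is already met when the one before it is completed fails the run):
1. the handle is fully home on the spindle while the lock is still unlocked (bar more than 0.2 rad from the chest's long side) (z of handle in the frame of spindle below 0.003 m and horizontal distance between handle and spindle below 0.004 m and angle between the x axis of handle and the y axis of chest, either way round above 0.2 rad), for 0.1 s.
2. the handle, still home, is turned to the locked position (z of handle in the frame of spindle below 0.003 m and horizontal distance between handle and spindle below 0.004 m and angle between the x axis of handle and the y axis of chest, either way round below 0.12 rad), for 0.1 s.
At the end, for the whole second after the job is handed in: The handle sits home on the spindle (underside within 3 mm of the boss face, within 4 mm of the axis, upright within 0.08 rad), its bar within 0.12 rad of the chest's long side, at rest and released (all of step 2 and angle between handle's own z axis and vertical below 0.08 rad and linear speed of handle below 0.02 m/s); the robot touches nothing.
It fails at once if before the handle is home (underside more than 4 mm above the boss face) its contact with the chest or lock exceeds 30 N (contact force between handle and chest above 30 N and z of handle in the frame of spindle above 0.004 m).
It fails at once if the handle's contact with the chest or lock exceeds 80 N (contact force between handle and chest above 80 N).
It fails at once if a bystander is moved more than 30 mm (distance of any of round_knob, label_frame, stapler, mug, case_stack, bottle, screwdriver, tape_roll from where it was at the start of the episode above 0.03 m).
It also fails if it takes over 64 s, if anything falls off the work surface, if the arm or the gripper's body presses on something with over 40 N, if the wrist force passes 120 N, or if a joint passes its speed limit or range.

## Working session

There is one attempt and no reset: what is moved stays moved. The work goes in short steps, Python scripts to look and compute and a tool call to move; the robot and the scene stay as the last step left them, time stands still between calls to the robot, and variables do not carry over. Pictures are saved under pics/ and viewed, at most 10 in all, crops included, and the job is handed in when it is done.

Besides the shell and the picture viewer there is one more tool, called after "Call:" by a JSON object that holds its "api" and its "payload", one argument or row to a line. arm_command: Moves the arm, as the interface text tells. Its arguments: {"type":"object","properties":{"gripper":{"type":"array","items":{"type":"number"}},"linear":{"type":"array","items":{"type":"array","items":{"type":"number"}}},"rot":{"type":"array","items":{"type":"array","items":{"type":"number"}}},"squeeze":{"type":"number"}},"required":["gripper","linear","rot"]}

```bash
mkdir -p pics
cat > h.py <<'E'
import numpy as np, cv2
from station import sensors, optics, workorder
def snap(n,f,crop=None,s=1):
    c=optics.calibration(n); im=optics.get_image(n); np.save('pics/'+f+'.npy',im); np.save('pics/'+f+'_c.npy',c,allow_pickle=True)
    show(f,f+'.png',crop,s); return c
def show(f,out,crop=None,s=1):
    im=np.load('pics/'+f+'.npy')
    if crop: im=im[crop[1]:crop[3],crop[0]:crop[2]]
    cv2.imwrite('pics/'+out,cv2.resize(im[...,::-1],None,fx=s,fy=s,interpolation=cv2.INTER_CUBIC))
def cal(f): return np.load('pics/'+f+'_c.npy',allow_pickle=True).item()
def pix2w(c,u,v,z):
    f=200/np.tan(np.radians(c['vfov'])/2); R=np.array(c['R']);t=np.array(c['t'])
    o=-R.T@t; d=R.T@np.array([(u-c['cx'])/f,(v-c['cy'])/f,1]); return o+d*(z-o[2])/d[2]
def w2pix(c,X):
    f=200/np.tan(np.radians(c['vfov'])/2); p=np.array(c['R'])@X+np.array(c['t']); return f*p[:2]/p[2]+[c['cx'],c['cy']]
E
python3 -c "
from h import *
for n in ['top','side','wrist']:
    c=snap(n,n+'0'); print(n,c)
print(sensors.state())
a=np.vstack([np.load('pics/top0.npy'),np.load('pics/side0.npy')]);cv2.imwrite('pics/ts.png',cv2.resize(a[...,::-1],None,fx=.75,fy=.75,interpolation=cv2.INTER_AREA))
"
```

```text
top {'vfov': 56.834472139541504, 'cx': 324.5087960178452, 'cy': 199.33473406280194, 'R': array([[ 0.01044403, -0.99982186,  0.01572167],
       [-0.98728718, -0.01280432, -0.15843004],
       [ 0.15860312, -0.01386716, -0.98724503]]), 't': array([ -17.50974258,  608.99977517, 1108.91647435])}
side {'vfov': 44.4349817270938, 'cx': 331.8891360168254, 'cy': 199.26141895612292, 'R': array([[ 0.99861678, -0.04826152, -0.02086513],
       [-0.04752266, -0.65867883, -0.75092196],
       [ 0.02249722,  0.75087484, -0.66006125]]), 't': array([-582.20106344,  118.90446014, 1430.65677023])}
wrist {'vfov': 71.46117380555621, 'cx': 320.79951959144586, 'cy': 201.206475228034, 'R': array([[ 0.40298168,  0.91520629, -0.0017934 ],
       [ 0.86995579, -0.38244705,  0.31130558],
       [ 0.28422295, -0.12701062, -0.95030817]]), 't': array([-574.35706816,  -39.6312075 ,  380.97860295])}
{'clock': 0.15, 'q': array([ 9.46908535e-01,  1.58934069e-01,  1.59798415e+00,  1.94525043e-05,
        1.38621564e+00, -2.10098391e-01]), 'joint_velocities': array([ 0.00266561, -0.00280425, -0.00516429, -0.0018785 ,  0.00055888,
        0.00029578]), 'effort': array([ 4.40600224e-04, -3.96381211e+01, -3.31783104e+01, -2.20498951e-04,
        5.46514275e-03, -2.12921861e-05]), 'ee_pos': array([230.91967088, 526.06297076, 230.505728  ]), 'tool_rot': array([ 2.05423514e-01,  9.78672870e-01, -7.00699334e-04, -3.20844934e-04]), 'ft_force': array([-0.29720297,  0.2733259 , -0.11453261]), 'ft_torque': array([-0.0538598 ,  0.0167319 ,  0.01801727]), 'grasp_force': 0.0, 'width': 85.62683619978368}
```

View pics/ts.png

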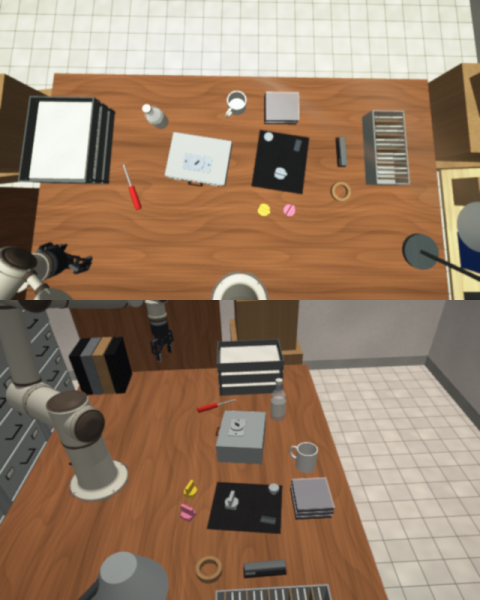

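Top and side views, in top-camera pixels. The steel handle stands on the mat at about (373,231). Lookalikes are the yellow one (352,280), the pink one (385,280) and the round knob (357,183). The lock is on the chest at about (262,216). I choose the grey handle at (373,231) and check it in a close crop.

```bash
python3 -c "
from h import *
a=np.load('pics/top0.npy')[165:265,215:415]; b=np.load('pics/side0.npy')[140:290,270:390]
f=lambda x,s:cv2.resize(x[...,::-1],None,fx=s,fy=s,interpolation=cv2.INTER_CUBIC)
cv2.imwrite('pics/c1.png',f(a,4))
c=cal('top0')
print(pix2w(c,373,231,30),pix2w(c,262,216,102))
"
```

```text
[ 513.24467348 -164.27800033   30.        ] [548.30516218 174.651626   102.        ]
```

View pics/c1.png

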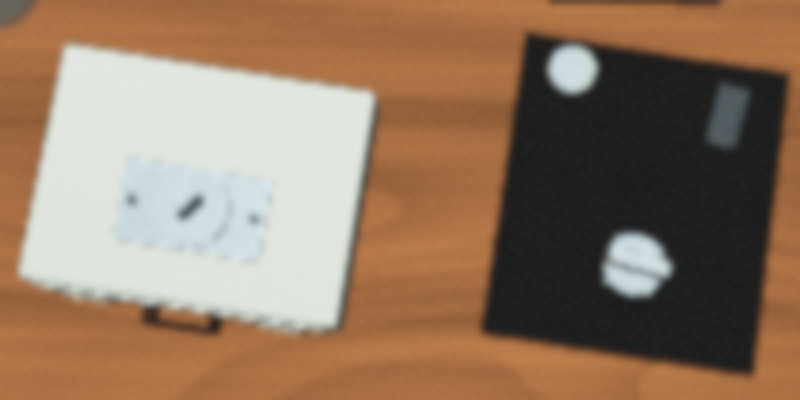

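The close crop confirms a steel-coloured flange with a bar at top px (373.5,231), bar roughly along (50,14) in the image. The blade is at about (262.7,216.7), about 45° up to the right. Setting out above the handle.

Call:
{"api": "arm_command", "payload": {
  "gripper": [8.5, 8.5, 8.5, 8.5, 8.5, 8.5, 8.5, 8.5, 8.5, 8.5, 8.5, 8.5, 8.5, 8.5, 8.5, 8.5, 8.5, 8.5, 8.5, 8.5],
  "linear": [
    [2, -4.5, 0],
    [4, -9, 0],
    [6, -13.5, 0],
    [8, -18, 0],
    [10, -22.5, 0],
    [12, -27, 0],
    [14, -31.5, 0],
    [16, -36, 0],
    [18, -40.5, 0],
    [20, -45, 0],
    [22, -49.5, 0],
    [24, -54, 0],
    [26, -58.5, 0],
    [27, -63, 0],
    [28, -67, 0],
    [28, -69, 0],
    [28, -69, 0],
    [28, -69, 0],
    [28, -69, 0],
    [28, -69, 0]
  ],
  "rot": [
    [0, 0, -0.09],
    [0, 0, -0.18],
    [0, 0, -0.27],
    [0, 0, -0.36],
    [0, 0, -0.45],
    [0, 0, -0.54],
    [0, 0, -0.63],
    [0, 0, -0.72],
    [0, 0, -0.81],
    [0, 0, -0.9],
    [0, 0, -0.99],
    [0, 0, -1.08],
    [0, 0, -1.17],
    [0, 0, -1.26],
    [0, 0, -1.35],
    [0, 0, -1.43],
    [0, 0, -1.43],
    [0, 0, -1.43],
    [0, 0, -1.43],
    [0, 0, -1.43]
  ]
}}

```text
clock: 2.15
ee_pos: [511.2, -162.3, 231.3]
tool_rot: [0.796, 0.605, 0.0, -0.0]
ft_force: [0.7, 1.0, 1.1]
width: 84.8
grasp_force: 0.0
```

```bash
python3 -c "
from h import *
s=sensors.state();print(s['clock'],s['ee_pos'],s['tool_rot'],s['q'])
snap('wrist','w1')"
```

```text
2.15 [ 511.1833413  -162.27921962  231.31733548] [ 7.96067998e-01  6.05207178e-01  7.87504403e-05 -8.51450920e-05] [-5.32982583e-01  5.82552765e-02  1.70544190e+00  2.14168166e-04
  1.37799357e+00 -2.62279501e-01]
```

View pics/w1.png

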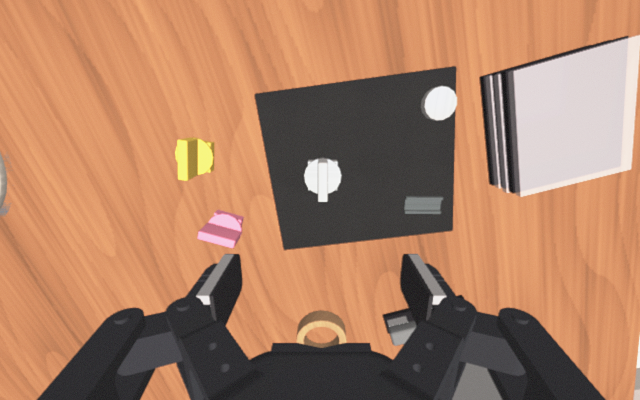

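The wrist view shows the grey handle at about (323,177) with its bar vertical in the image. Yellow (194,158) and pink (221,229) are off the mat. Enlarging the handle for the bar ends.

```bash
python3 -c "
from h import *
show('w1','w1c.png',(285,140,361,216),7)
c=cal('w1')
for p in [(323,158),(323,202)]: print(pix2w(c,*p,55))"
```

```text
[ 520.75578177 -135.88614255   55.        ]
[ 506.57470782 -187.27646038   55.        ]
```

View pics/w1c.png

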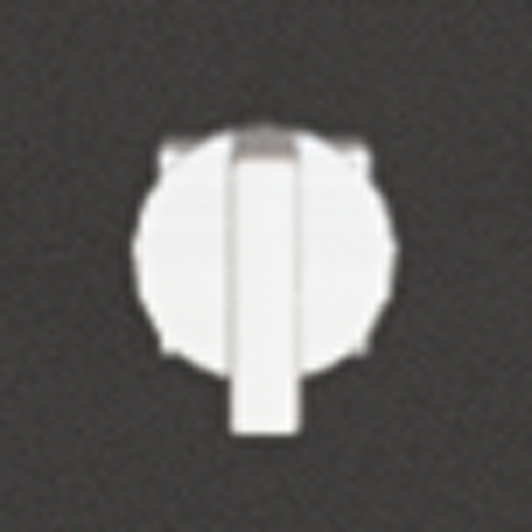

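Bar top face spans crop (266,160) to (266,433), so px (323.0,162.9) to (323.0,201.9).

```bash
python3 -c "
from h import *
c=cal('w1')
a,b=[pix2w(c,323.0,v,55) for v in(162.9,201.9)]
print(a,b,(a+b)/2,np.linalg.norm(a-b),np.degrees(np.arctan2(*(a-b)[1::-1])))
s=sensors.state()
from scipy.spatial.transform import Rotation as R
print(R.from_quat(s['tool_rot']).as_matrix().round(3))
ct=cal('top0'); o=lambda x,y:pix2w(ct,215+x/4,165+y/4,90)
cs=[o(67,43),o(375,93),o(340,330),o(20,273)]; print(cs, sum(cs)/4)
print(pix2w(ct,215+191/4,165+207/4,112), pix2w(ct,215+634/4,165+265/4,23))
l=cs[0]-cs[1]; print(np.degrees(np.arctan2(l[1],l[0])))
p,q=pix2w(ct,215+180/4,165+218/4,112),pix2w(ct,215+202/4,165+197/4,112);print(np.degrees(np.arctan2(*(p-q)[1::-1])))
"
```

```text
[ 519.2463195  -141.35623218   55.        ] [ 506.6086105 -187.1536016   55.       ] [ 512.927465   -164.25491689   55.        ] 47.50905950652504 74.57324428276378
[[ 0.268  0.964  0.   ]
 [ 0.964 -0.268  0.   ]
 [ 0.     0.    -1.   ]]
[array([671.42536014, 272.72911658,  90.        ]), array([635.93443919,  38.32106807,  90.        ]), array([457.50756295,  61.08685768,  90.        ]), array([496.78627881, 298.66828536,  90.        ])] [565.41341027 167.70133192  90.        ]
[544.99785108 170.82801361 112.        ] [ 513.00082858 -166.87986377   23.        ]
81.39043299999805
135.27290525513217
```

Call:
{"api": "arm_command", "payload": {
  "gripper": [6, 6, 6, 6, 6, 6, 6, 6, 6, 6, 6, 6, 1, 1, 1, 1, 1, 1, 1, 1],
  "linear": [
    [0.2, -0.1, -3],
    [0.2, -0.1, -6],
    [0.2, -0.1, -9],
    [0.2, -0.1, -12],
    [0.2, -0.1, -15],
    [0.2, -0.1, -17],
    [0.2, -0.1, -18.5],
    [0.2, -0.1, -19.5],
    [0.2, -0.1, -20.3],
    [0.2, -0.1, -20.3],
    [0.2, -0.1, -20.3],
    [0.2, -0.1, -20.3],
    [0.2, -0.1, -20.3],
    [0.2, -0.1, -20.3],
    [0.2, -0.1, -20.3],
    [0.2, -0.1, -20.3],
    [0.2, -0.1, -20.3],
    [0.2, -0.1, -20.3],
    [0.2, -0.1, -20.3],
    [0.2, -0.1, -20.3]
  ],
  "rot": [
    [0, 0, 0],
    [0, 0, 0],
    [0, 0, 0],
    [0, 0, 0],
    [0, 0, 0],
    [0, 0, 0],
    [0, 0, 0],
    [0, 0, 0],
    [0, 0, 0],
    [0, 0, 0],
    [0, 0, 0],
    [0, 0, 0],
    [0, 0, 0],
    [0, 0, 0],
    [0, 0, 0],
    [0, 0, 0],
    [0, 0, 0],
    [0, 0, 0],
    [0, 0, 0],
    [0, 0, 0]
  ],
  "squeeze": 60
}}

```text
clock: 4.2
ee_pos: [513.3, -164.6, 28.5]
tool_rot: [0.797, 0.604, 0.0, 0.0]
ft_force: [-1.7, 1.6, 3.9]
width: 11.2
grasp_force: 51.8
```

Call:
{"api": "arm_command", "payload": {
  "gripper": [1, 1, 1, 1, 1, 1, 1, 1, 1, 1, 1, 1, 1, 1, 1, 1, 1, 1, 1, 1],
  "linear": [
    [0, 0, 2],
    [0, 0, 5],
    [0, 0, 9],
    [0, 0, 13],
    [0, 2, 17],
    [0.2, 5, 20.2],
    [0.5, 8, 20.2],
    [0.8, 11, 20.2],
    [1.2, 14, 20.2],
    [1.5, 17, 20.2],
    [1.8, 20, 20.2],
    [2.1, 23, 20.2],
    [2.4, 26, 20.2],
    [2.8, 29, 20.2],
    [3, 31.5, 20.2],
    [3.2, 33.5, 20.2],
    [3.2, 33.5, 20.2],
    [3.2, 33.5, 20.2],
    [3.2, 33.5, 20.2],
    [3.2, 33.5, 20.2]
  ],
  "rot": [
    [0, 0, 0],
    [0, 0, 0],
    [0, 0, 0],
    [0, 0, 0],
    [0, 0, 0.1],
    [0, 0, 0.2],
    [0, 0, 0.3],
    [0, 0, 0.4],
    [0, 0, 0.5],
    [0, 0, 0.6],
    [0, 0, 0.7],
    [0, 0, 0.8],
    [0, 0, 0.9],
    [0, 0, 1.0],
    [0, 0, 1.05],
    [0, 0, 1.05],
    [0, 0, 1.05],
    [0, 0, 1.05],
    [0, 0, 1.05],
    [0, 0, 1.05]
  ]
}}

```text
clock: 6.2
ee_pos: [545.2, 169.5, 230.1]
tool_rot: [0.387, 0.922, -0.0, -0.0]
ft_force: [0.6, 0.1, -0.0]
width: 11.2
grasp_force: 51.4
```

```bash
python3 -c "
from h import *
s=sensors.state();print(s['clock'],s['ee_pos'],s['tool_rot'],s['q'],s['ft_force'])
c=snap('wrist','w2')
print(w2pix(c,np.array([545.3,170.8,114])))"
```

```text
6.2 [545.22029123 169.54435535 230.12972823] [ 3.87145010e-01  9.22018826e-01 -1.46018954e-04 -7.05730027e-05] [ 9.00235693e-02  1.49161550e-01  1.60966029e+00 -1.95320133e-04
  1.38303233e+00 -6.85670028e-01] [ 0.56989351  0.09150566 -0.00258003]
[321.62726663 195.97314931]
```

View pics/w2.png

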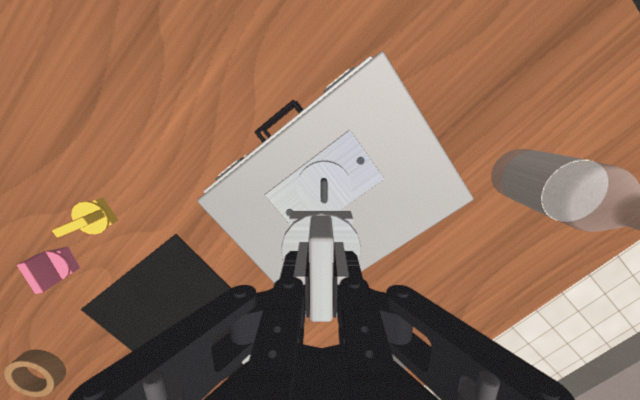

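The wrist view shows the blade on the boss at about (324,189), nearly parallel to the held bar, and the handle in the fingers at about (320,270). Enlarging.

```bash
python3 -c "
from h import *
show('w2','w2c.png',(264,150,384,330),3.3)
show('w2','w2d.png',(294,165,354,225),9)"
```

```text
(no output)
```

View pics/w2d.png

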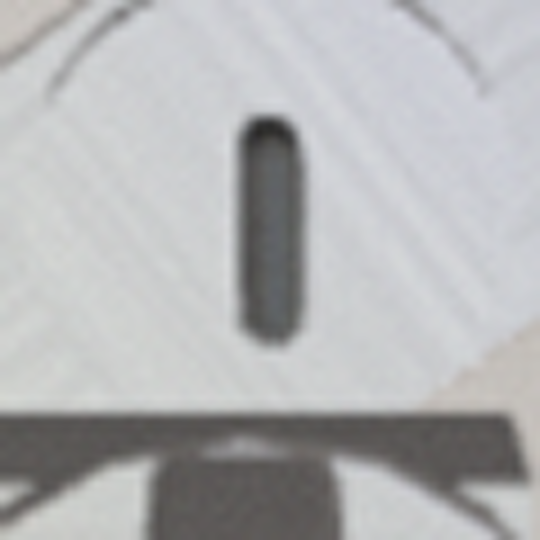

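View pics/w2c.png

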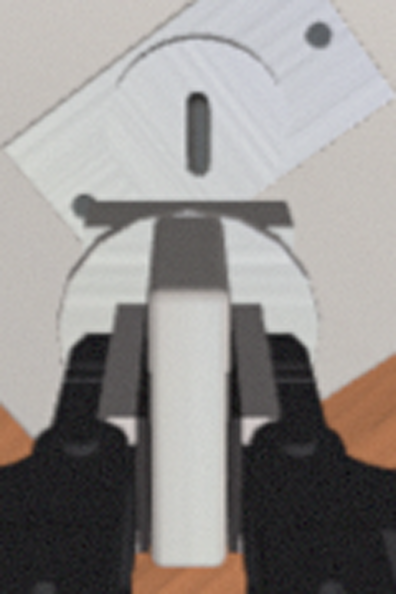

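Blade silhouette is at px u 324.05, v 177.6–203.3, with centreline 323.9 to 324.2. The held bar's top runs (321.4,237.9) to (321.7,320.6), and the block's near bottom edge has its midpoint at (320.4,210.6). Computing offsets.

```bash
python3 -c "
from h import *
c=cal('w2')
P=np.array([545.22,169.54])
tx=np.array([2*.387145*.387145-1,2*.387145*.922019]);ty=np.array([2*.387145*.922019,2*.922019**2-1])
print('tx',np.degrees(np.arctan2(tx[1],tx[0])))
def rel(X): d=X[:2]-P; return (d@tx).round(2),(d@ty).round(2)
# blade: sim capsule silhouette
th=np.linspace(0,2*np.pi,40)
def sil(ct):
    pts=[]
    for e in (-8.5,8.5):
        for z in np.linspace(102,110.5,4):
            for t in th: pts.append([e+3.5*np.cos(t),3.5*np.sin(t),z])
        for ph in np.linspace(0,1.5,6):
            for t in th: pts.append([e+3.5*np.cos(ph)*np.cos(t),3.5*np.cos(ph)*np.sin(t),110.5+3.5*np.sin(ph)])
    q=np.array([w2pix(c,np.r_[ct+x*tx+y*ty,z]) for x,y,z in pts])
    return q[:,0].min(),q[:,0].max(),q[:,1].min(),q[:,1].max()
from scipy.optimize import least_squares
m=np.array([294+238.5/9,294+303/9,165+113/9,165+345/9])
r=least_squares(lambda p:np.array(sil(P+p[0]*tx+p[1]*ty))-m,[0,0])
print('blade rel',r.x,'res',r.fun.round(2),P+r.x[0]*tx+r.x[1]*ty)
a=pix2w(c,294+269/9,165+130/9,108);b=pix2w(c,294+272.3/9,165+330/9,110)
print('blade ang',np.degrees(np.arctan2(*(a-b)[1::-1])))
for p in [(321.4,237.9),(321.7,320.6)]: print('bar',rel(pix2w(c,*p,257)))
print('edge',rel(pix2w(c,320.4,211.0,206.5)))
"
```

```text
tx 134.4460567600078
blade rel [4.33161506 3.33817665] res [-0.01  0.01  0.05 -0.05] [544.56999871 174.96990208]
blade ang 135.4798153180278
bar (np.float64(24.65), np.float64(0.52))
bar (np.float64(-21.88), np.float64(0.66))
edge (np.float64(19.25), np.float64(-0.05))
```

Going lower with a 40 mm stand-off, so blade and handle can be compared at nearly equal depth.

Call:
{"api": "arm_command", "payload": {
  "gripper": [1, 1, 1, 1, 1, 1, 1, 1],
  "linear": [
    [1.4, -1.2, -2],
    [2.8, -2.5, -4],
    [2.8, -2.5, -6],
    [2.8, -2.5, -8.2],
    [2.8, -2.5, -8.2],
    [2.8, -2.5, -8.2],
    [2.8, -2.5, -8.2],
    [2.8, -2.5, -8.2]
  ],
  "rot": [
    [0, 0, 0.02],
    [0, 0, 0.02],
    [0, 0, 0.02],
    [0, 0, 0.02],
    [0, 0, 0.02],
    [0, 0, 0.02],
    [0, 0, 0.02],
    [0, 0, 0.02]
  ]
}}

```text
clock: 7.05
ee_pos: [574.2, 145.5, 150.1]
tool_rot: [0.377, 0.926, 0.001, 0.001]
ft_force: [-0.4, -0.4, 0.0]
width: 11.2
grasp_force: 51.4
```

```bash
python3 -c "
from h import *
s=sensors.state();print(s['clock'],s['ee_pos'],s['tool_rot'],s['ft_force'])
c=snap('wrist','w3',(250,60,390,210),3.8)
p=w2pix(c,np.array([545,174.2,110]));print(p)"
```

```text
7.05 [574.23183021 145.48157816 150.06270707] [3.77310537e-01 9.26085615e-01 6.03263283e-04 1.35214488e-03] [-0.39686091 -0.38175271  0.04297397]
[320.49721999 172.01288666]
```

View pics/w3.png

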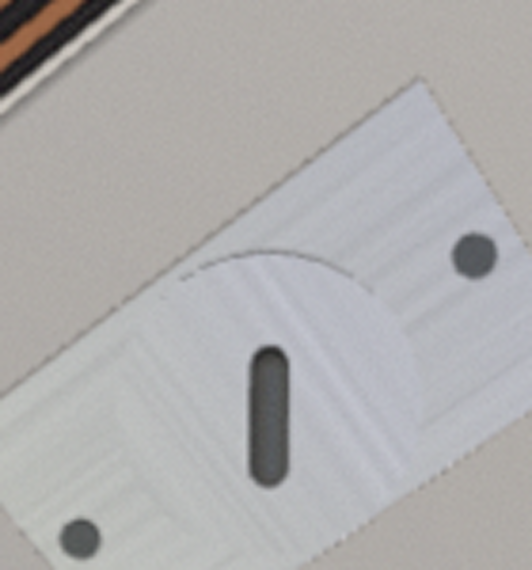

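Blade silhouette in this closer view is crop x 249–289, y 345–488, so u 315.5–326.05, v 150.8–188.4, and upright in the image. Its boss rim arc tops out at crop (270,252). The handle edge is read from profiles.

```bash
cat > fit.py <<'E'
from h import *
from scipy.optimize import least_squares
c=cal('w3'); g=np.load('pics/w3.npy').mean(2)
P=np.array([573.2,145.45])  # commanded TCP
A=np.radians(135.5); tx=np.array([np.cos(A),np.sin(A)]); ty=np.array([np.sin(A),-np.cos(A)])
def rel(X): d=X[:2]-P; return (d@tx).round(2),(d@ty).round(2)
th=np.linspace(0,2*np.pi,40)
def sil(ct):
    pts=[[e+3.5*np.cos(t),3.5*np.sin(t),z] for e in(-8.5,8.5) for z in(102,106,110.5) for t in th]
    pts+=[[e+3.5*np.cos(p)*np.cos(t),3.5*np.cos(p)*np.sin(t),110.5+3.5*np.sin(p)] for e in(-8.5,8.5) for p in np.linspace(0,1.5,6) for t in th]
    q=np.array([w2pix(c,np.r_[ct+x*tx+y*ty,z]) for x,y,z in pts])
    return q[:,0].min(),q[:,0].max(),q[:,1].min(),q[:,1].max()
m=np.array([315.5,326.05,150.8,188.4])
r=least_squares(lambda p:np.array(sil(P+p[0]*tx+p[1]*ty))-m,[40,0])
print('blade rel',r.x,r.fun.round(2),'world',P+r.x[0]*tx+r.x[1]*ty)
# expected block-bottom corners & bar-top ends if handle centred on TCP, underside 124
for x,y,z in[(19,-19,124.2),(19,19,124.2),(24,0,175),(-24,0,175),(24,-6,175),(24,6,175)]: print((x,y),w2pix(c,np.r_[P+x*tx+y*ty,z]).round(1))
print('col320',list(g[196:256,320].astype(int)))
print('row214',list(enumerate(g[214,270:372].astype(int),270)))
E
python3 fit.py; python3 -c "
from h import *
show('w3','w3c.png',(260,190,384,340),3.9)"
```

```text
blade rel [41.20046164  0.90769156] [-0.05  0.05  0.07 -0.07] world [544.44996166 174.97519667]
(19, -19) [289.8 209.1]
(19, 19) [348.8 209.2]
(24, 0) [319.  236.2]
(-24, 0) [319.  320.2]
(24, -6) [306.1 236.2]
(24, 6) [331.8 236.2]
col320 [np.int64(189), np.int64(187), np.int64(187), np.int64(184), np.int64(182), np.int64(181), np.int64(183), np.int64(185), np.int64(188), np.int64(185), np.int64(186), np.int64(188), np.int64(189), np.int64(187), np.int64(165), np.int64(87), np.int64(81), np.int64(102), np.int64(135), np.int64(121), np.int64(85), np.int64(78), np.int64(79), np.int64(79), np.int64(81), np.int64(81), np.int64(78), np.int64(80), np.int64(75), np.int64(81), np.int64(78), np.int64(81), np.int64(81), np.int64(82), np.int64(78), np.int64(83), np.int64(82), np.int64(81), np.int64(82), np.int64(82), np.int64(89), np.int64(108), np.int64(140), np.int64(161), np.int64(167), np.int64(175), np.int64(184), np.int64(183), np.int64(184), np.int64(183), np.int64(185), np.int64(186), np.int64(185), np.int64(184), np.int64(183), np.int64(184), np.int64(185), np.int64(184), np.int64(185
[... 1518 characters left out ...]
4(76)), (340, np.int64(80)), (341, np.int64(79)), (342, np.int64(79)), (343, np.int64(77)), (344, np.int64(80)), (345, np.int64(80)), (346, np.int64(73)), (347, np.int64(80)), (348, np.int64(77)), (349, np.int64(78)), (350, np.int64(78)), (351, np.int64(106)), (352, np.int64(154)), (353, np.int64(172)), (354, np.int64(171)), (355, np.int64(170)), (356, np.int64(170)), (357, np.int64(172)), (358, np.int64(170)), (359, np.int64(170)), (360, np.int64(169)), (361, np.int64(169)), (362, np.int64(170)), (363, np.int64(172)), (364, np.int64(171)), (365, np.int64(169)), (366, np.int64(168)), (367, np.int64(170)), (368, np.int64(170)), (369, np.int64(168)), (370, np.int64(169)), (371, np.int64(170))]
```

View pics/w3c.png

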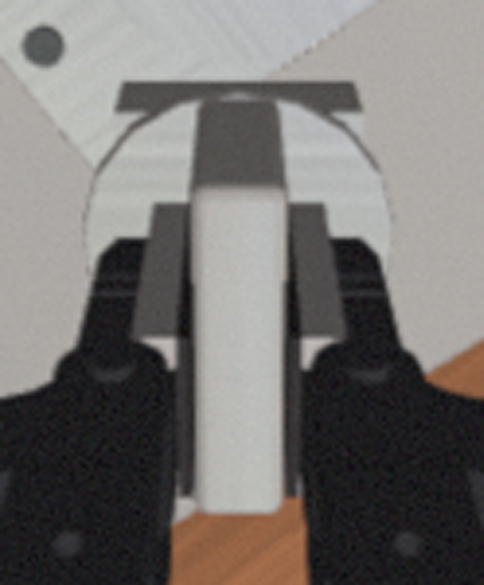

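Handle in hand reads about (−1.1,+1.1) mm from TCP in the tool frame, and the blade is about 41.2 mm ahead. Moving over the spindle and letting it settle.

Call:
{"api": "arm_command", "payload": {
  "gripper": [1, 1, 1, 1, 1, 1, 1, 1, 1, 1, 1],
  "linear": [
    [-1, 1, 0],
    [-2, 2, 0],
    [-2.97, 2.95, 0],
    [-2.97, 2.95, 0],
    [-2.97, 2.95, -0.3],
    [-2.97, 2.95, -0.5],
    [-2.97, 2.95, -0.5],
    [-2.97, 2.95, -0.5],
    [-2.97, 2.95, -0.5],
    [-2.97, 2.95, -0.5],
    [-2.97, 2.95, -0.5]
  ],
  "rot": [
    [0, 0, 0],
    [0, 0, 0],
    [0, 0, 0],
    [0, 0, 0],
    [0, 0, 0],
    [0, 0, 0],
    [0, 0, 0],
    [0, 0, 0],
    [0, 0, 0],
    [0, 0, 0],
    [0, 0, 0]
  ]
}}

```text
clock: 8.2
ee_pos: [543.6, 174.9, 143.4]
tool_rot: [0.377, 0.926, 0.0, 0.0]
ft_force: [-0.4, -0.1, -1.8]
width: 10.9
grasp_force: 51.4
```

```bash
python3 -c "
from h import *
for i in range(5):
    s=sensors.state();print(s['clock'],s['ee_pos'].round(2),s['tool_rot'].round(4),s['ft_force'].round(2))
    c=optics.calibration('wrist');g=optics.get_image('wrist')
np.save('pics/w4.npy',g);np.save('pics/w4_c.npy',c,allow_pickle=True)
print(w2pix(c,np.array([544.45,174.97,105])))
A=np.radians(135.5); tx=np.array([np.cos(A),np.sin(A)]); ty=np.array([np.sin(A),-np.cos(A)]);P=np.array([543.5,174.95])
for y in(-19,19): print(w2pix(c,np.r_[P+19*tx+y*ty,118.8]))
g=g.mean(2)
for u in(300,310,335,342): print(u,list(map(int,g[200:220,u])))
print(list(map(int,g[213,280:300])),list(map(int,g[213,340:362])))
"
```

```text
8.2 [543.61 174.89 143.36] [3.774e-01 9.261e-01 0.000e+00 1.000e-04] [-0.4  -0.12 -1.78]
8.25 [543.59 174.91 143.35] [3.773e-01 9.261e-01 0.000e+00 1.000e-04] [ 0.88 -0.27 -1.15]
8.3 [543.59 174.91 143.36] [3.773e-01 9.261e-01 0.000e+00 1.000e-04] [-0.35  0.22 -1.95]
8.35 [543.54 174.95 143.33] [0.3773 0.9261 0.     0.    ] [ 0.   -0.27 -1.21]
8.4 [543.51 174.94 143.3 ] [ 0.3773  0.9261  0.     -0.    ] [-0.07 -0.21 -0.88]
[321.45817359 230.15699438]
[290.88743786 210.79550708]
[350.15165104 210.90676651]
300 [186, 187, 183, 185, 184, 185, 183, 182, 184, 184, 163, 91, 75, 78, 79, 79, 79, 76, 82, 103]
310 [182, 183, 183, 184, 183, 183, 188, 185, 187, 186, 166, 90, 77, 78, 78, 109, 152, 157, 137, 133]
335 [184, 185, 187, 186, 186, 188, 187, 187, 187, 187, 162, 88, 78, 80, 81, 94, 132, 176, 183, 183]
342 [185, 186, 186, 185, 188, 187, 183, 185, 187, 185, 163, 89, 76, 80, 78, 76, 79, 77, 87, 106]
[179, 180, 180, 181, 178, 172, 180, 188, 189, 182, 140, 91, 75, 77, 81, 80, 81, 79, 79, 78] [81, 82, 80, 78, 77, 76, 74, 82, 79, 78, 82, 127, 174, 186, 186, 186, 187, 184, 185, 183, 180, 181]
```

Call:
{"api": "arm_command", "payload": {
  "gripper": [1, 1, 1, 1, 1, 1, 1],
  "linear": [
    [0.08, 0, -0.1],
    [0.08, 0, -0.3],
    [0.08, 0, -0.45],
    [0.08, 0, -0.55],
    [0.08, 0, -0.6],
    [0.08, 0, -0.6],
    [0.08, 0, -0.6]
  ],
  "rot": [
    [0, 0, 0],
    [0, 0, 0],
    [0, 0, 0],
    [0, 0, 0],
    [0, 0, 0],
    [0, 0, 0],
    [0, 0, 0]
  ]
}}

```text
clock: 9.15
ee_pos: [544.3, 174.9, 137.4]
tool_rot: [0.377, 0.926, 0.0, 0.0]
ft_force: [-0.4, -0.7, -1.0]
width: 11.1
grasp_force: 51.4
```

Call:
{"api": "arm_command", "payload": {
  "gripper": [1, 1, 1, 1, 1],
  "linear": [
    [0, 0, -0.05],
    [0, 0, -0.1],
    [0, 0, -0.15],
    [0, 0, -0.2],
    [0, 0, -0.2]
  ],
  "rot": [
    [0, 0, 0],
    [0, 0, 0],
    [0, 0, 0],
    [0, 0, 0],
    [0, 0, 0]
  ]
}}

```text
clock: 9.65
ee_pos: [544.3, 174.9, 135.2]
tool_rot: [0.377, 0.926, -0.0, -0.0]
ft_force: [-1.1, -0.1, -1.2]
width: 10.8
grasp_force: 51.4
```

Call:
{"api": "arm_command", "payload": {
  "gripper": [1, 1, 1, 1, 1, 1],
  "linear": [
    [0, 0, -0.1],
    [0, 0, -0.2],
    [0, 0, -0.3],
    [0, 0, -0.4],
    [0, 0, -0.4],
    [0, 0, -0.4]
  ],
  "rot": [
    [0, 0, 0],
    [0, 0, 0],
    [0, 0, 0],
    [0, 0, 0],
    [0, 0, 0],
    [0, 0, 0]
  ]
}}

```text
clock: 10.25
ee_pos: [544.3, 174.9, 131.2]
tool_rot: [0.377, 0.926, -0.0, -0.0]
ft_force: [-1.2, 0.2, -0.4]
width: 11.1
grasp_force: 51.4
```

Call:
{"api": "arm_command", "payload": {
  "gripper": [1, 1, 1, 1, 1, 1, 1, 1],
  "linear": [
    [0, 0, -0.1],
    [0, 0, -0.2],
    [0, 0, -0.3],
    [0, 0, -0.4],
    [0, 0, -0.45],
    [0, 0, -0.5],
    [0, 0, -0.5],
    [0, 0, -0.5]
  ],
  "rot": [
    [0, 0, 0],
    [0, 0, 0],
    [0, 0, 0],
    [0, 0, 0],
    [0, 0, 0],
    [0, 0, 0],
    [0, 0, 0],
    [0, 0, 0]
  ]
}}

```text
clock: 11.05
ee_pos: [544.3, 174.9, 126.5]
tool_rot: [0.377, 0.926, -0.0, -0.0]
ft_force: [-1.8, -0.3, 1.7]
width: 11.3
grasp_force: 51.8
```

Call:
{"api": "arm_command", "payload": {
  "gripper": [1, 1, 1, 1, 1, 1, 1, 1, 1, 1, 1, 1, 1],
  "linear": [
    [0, 0, -0.05],
    [0, 0, -0.05],
    [0, 0, -0.05],
    [0, 0, -0.05],
    [0, 0, -0.05],
    [0, 0, -0.05],
    [0, 0, -0.05],
    [0, 0, -0.05],
    [0, 0, -0.05],
    [0, 0, -0.05],
    [0, 0, -0.05],
    [0, 0, -0.05],
    [0, 0, -0.05]
  ],
  "rot": [
    [0, 0, 0],
    [0, 0, 0],
    [0, 0, 0],
    [0, 0, -0.05],
    [0, 0, -0.1],
    [0, 0, -0.15],
    [0, 0, -0.2],
    [0, 0, -0.25],
    [0, 0, -0.3],
    [0, 0, -0.35],
    [0, 0, -0.4],
    [0, 0, -0.4],
    [0, 0, -0.4]
  ]
}}

```text
clock: 12.35
ee_pos: [544.4, 174.4, 126.5]
tool_rot: [0.554, 0.833, -0.001, 0.0]
ft_force: [-2.6, -2.3, 4.9]
width: 11.1
grasp_force: 52.4
```

```bash
python3 -c "
from h import *
s=sensors.state();print(s['ee_pos'].round(2),s['tool_rot'].round(4),s['ft_force'].round(2),s['ft_torque'].round(3))
q=s['tool_rot'];print('bar ang',np.degrees(2*np.arctan2(q[1],q[0])))"
```

```text
[544.36 174.44 126.52] [ 5.536e-01  8.328e-01 -5.000e-04  3.000e-04] [-2.58 -2.31  4.9 ] [-0.338  0.622  0.137]
bar ang 112.77421892794072
```

Call:
{"api": "arm_command", "payload": {
  "gripper": [1, 1, 1, 1, 1, 1, 1, 1, 1, 1, 1, 1, 1, 1],
  "linear": [
    [0, 0, 0],
    [0, 0, 0],
    [0, 0, 0],
    [0, 0, 0],
    [0, 0, 0],
    [0, 0, 0],
    [0, 0, 0],
    [0, 0, 0],
    [0, 0, 0],
    [0, 0, 0],
    [0, 0, 0],
    [0, 0, 0],
    [0, 0, 0],
    [0, 0, 0]
  ],
  "rot": [
    [0, 0, -0.05],
    [0, 0, -0.1],
    [0, 0, -0.15],
    [0, 0, -0.2],
    [0, 0, -0.25],
    [0, 0, -0.3],
    [0, 0, -0.35],
    [0, 0, -0.4],
    [0, 0, -0.45],
    [0, 0, -0.5],
    [0, 0, -0.53],
    [0, 0, -0.55],
    [0, 0, -0.55],
    [0, 0, -0.55]
  ]
}}

```text
clock: 13.75
ee_pos: [544.2, 174.5, 126.6]
tool_rot: [0.759, 0.651, -0.001, 0.0]
ft_force: [-4.3, -1.9, 6.1]
width: 10.7
grasp_force: 52.5
```

```bash
python3 -c "
from h import *
s=sensors.state();print(s['ee_pos'].round(2),s['ft_force'].round(2),s['ft_torque'].round(3))
q=s['tool_rot'];print('bar ang',np.degrees(2*np.arctan2(q[1],q[0])))"
```

```text
[544.22 174.47 126.56] [-4.31 -1.94  6.12] [-0.439  0.687  0.175]
bar ang 81.27893672341047
```

Released next, then retreat and check.

Call:
{"api": "arm_command", "payload": {
  "gripper": [5, 5, 5, 5, 5, 5, 5, 5, 5, 5, 5, 5, 5, 5],
  "linear": [
    [0, 0, 0],
    [0, 0, 0],
    [0, 0, 0],
    [0, 0, 0],
    [0, 0, 0],
    [0, 0, 0.5],
    [0, 0, 1.5],
    [0, 0, 3],
    [0, 0, 5],
    [0, 0, 7],
    [0, 0, 9],
    [0, 0, 11],
    [0, 0, 12],
    [0, 0, 12]
  ],
  "rot": [
    [0, 0, 0],
    [0, 0, 0],
    [0, 0, 0],
    [0, 0, 0],
    [0, 0, 0],
    [0, 0, 0],
    [0, 0, 0],
    [0, 0, 0],
    [0, 0, 0],
    [0, 0, 0],
    [0, 0, 0],
    [0, 0, 0],
    [0, 0, 0],
    [0, 0, 0]
  ]
}}

```text
clock: 15.15
ee_pos: [545.5, 175.1, 248.6]
tool_rot: [0.759, 0.651, 0.002, 0.001]
ft_force: [0.3, -0.3, 0.0]
width: 49.9
grasp_force: 0.0
```

```bash
python3 -c "
from h import *
s=sensors.state();print(s['clock'],s['ee_pos'],s['ft_force'],s['width'])
snap('wrist','w5',(130,0,510,300),2)"
```

```text
15.15 [545.54279683 175.0764783  248.56811217] [ 0.2608461  -0.33533025  0.01123154] 49.88943658753118
```

View pics/w5.png

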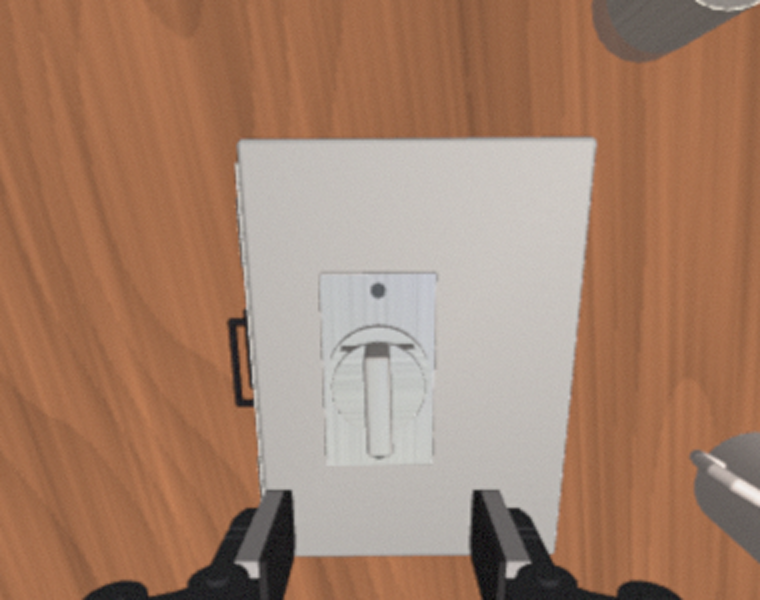

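The final view shows the handle seated on the boss at crop (378,390), its bar parallel to the plate and the chest's long sides (within about 0.02 rad), with the fingers clear.

```bash
python3 -c "
from station import workorder
print(workorder.hand_in())"
```

```text
the job is handed in; nothing more can be done
None
```

The handle is home on the spindle and the chest is locked, with the bar within about 0.02 rad of the long side in the last picture; I aligned the slot by camera, so it dropped in without a turning search. The handle is released, I moved nothing else, and the job is handed in (no verdict was returned).

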